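# Set the leaf crusher's gap dial to the red line, taking up the free play

### The job

The leaf crusher's gap screw is worn: its handwheel has about 35 degrees of free play, so every setting is approached clockwise. Take the wheel by its black grip, turn it anticlockwise (seen from above) until the red line has passed the fixed yellow pointer by about 45 degrees, then turn it back clockwise, stop with the red line (not the blue or green) at the pointer so that the play is taken up, and let go.

Things in the scene. Friction and masses are not known exactly. Their poses are not given: they have to be found in the camera images.
- crusher: Green leaf crusher on a grey 225 x 130 mm base, fixed, with a level aluminium handwheel, diameter 140 mm, rim top 66 mm up. Origin on the worktop under the wheel's upright axis, z up. -x points from the axis to the fixed yellow pointer just outside the rim (top 69 mm up); +x to the steel jaws behind (46 mm high). Yaw varies by 20 degrees either way.
- crank_grip (a point): Black upright round grip on the wheel, straight across the axis from the red line, 55 mm from the wheel's axis: diameter 19 mm, from 71 to 120 mm above the worktop. It revolves on its own pin, so a gripper holding it can keep its orientation while leading it round. The point is on the grip's axis, 99 mm above the worktop. Turning takes about 3 N there; the wheel stays where left.
- red_mark (a point): Point on the red radial line (23 x 6 mm) on the wheel's rim, 62 mm from the wheel's axis, 67 mm above the worktop; turns with the wheel. Blue and green lines lie 70 degrees to either side. At the start the red line is 34 to 75 degrees clockwise (seen from above) of the pointer, on the crusher's +y side.
- wheel_play (a joint): Free play between handwheel and gap screw, rad (not the dial reading): 0 = taken up for clockwise turning, 0.6 = taken up for anticlockwise turning. In between, the wheel turns and the screw does not follow; at either stop both turn together. Starts between 0 and 0.15.

How it is judged:
By the outcome, as a careful person would: the job done as asked, in the order asked, and still so for the second after the job is handed in, with the robot touching nothing.
It also fails if it takes over 38 s, if anything falls off the work surface, if the arm or the gripper's body presses on something with over 40 N, if the wrist force passes 120 N, or if a joint passes its speed limit or range.

### The arm

A 7-joint arm with a two-finger parallel gripper is mounted at the origin on a cart in front of the work surface, level with it; the furniture and walls round the work are solid. World frame = base frame: x ahead of the robot, y to its left, z up, the work surface at z = 0. Lengths are in mm, angles in rad, forces in N, time in s.
With the tool pointing down it reaches from about 400 to 875 mm from the base axis. Payload 4.4 kg.
Tool frame: the origin (TCP) lies midway between the tips of the shut fingers; the grasp point (between the pads) lies 19 mm behind it (ctrl.grip_point_offset is the distance from the TCP to the grasp point, in mm); z points along the fingers, y is the line along which they close (so a half turn about z gives the same grasp; the last joint's range is limited). The gripper opens to 85 mm and grips with 20 to 120 N. Pads are 22 mm wide; open, the fingers measure 114 mm over their backs; the gripper's body (76 mm by 85 mm) begins 54 mm behind the grasp point. The pads swing forward as they close: fully open they stand 13 mm farther back than shut.
Start: joints at [1.046, 0.628, 0.038, 1.517, -0.027, 0.996, -0.02], TCP at [287.896, -582.781, 207.013] pointing down, gripper open.
Joint ranges: [-3.06, 3.06], [-0.37, 2.12], [-1.25, 1.32], [0.18, 2.47], [-1.1, 4.24], [0.23, 1.98], [-2.94, 2.94]. Speed limits (rad/s): [2.57, 2.57, 3.14, 3.14, 3.14, 3.14, 3.14].

### API

Orientations are given as [roll, pitch, yaw] about the fixed x, y, z axes, in that order (R = Rz(yaw) Ry(pitch) Rx(roll)).
In Python, from cell import ctrl gives the robot as it stands.
- The arm moves only by the tool tcp_steps, called after "Request:" by a JSON object that holds its "api" and its "payload". Schema: {"type":"object","properties":{"deltas":{"type":"array","items":{"type":"object","properties":{"sx":{"type":"number"},"sy":{"type":"number"},"sz":{"type":"number"},"wx":{"type":"number"},"wy":{"type":"number"},"wz":{"type":"number"},"jaw":{"type":"number"}},"additionalProperties":false,"required":["jaw"]},"minItems":1,"maxItems":12},"only":{"type":"string"},"quiet":{"type":"boolean"},"lines":{"type":"string"}},"required":["deltas"],"additionalProperties":false}. deltas is a list of rows, 1 to 12 of them, each an object with the fields sx, sy, sz (the shift in fractions of the full range, 1 being 0.5 m), wx, wy, wz (a rotation vector in normalised numbers (1 is 2 rad)), jaw (the finger opening in mm); a field left out counts as zero (the opening has to be given); each row shifts and turns the commanded pose from where the row before left it, along the tool's axes as they then stand; what a row does not reach is not made up. A row lasts 1/10 s, in which the tool goes at most 50 mm and 0.15 rad, less where a joint would pass 70% of its speed; a pose out of reach is approached as far as the arm can. The fingers move at their own pace and stop on an object; the grip force is fixed at half the most. Time passes only in rows, so rows that do not move let the fingers close. The tool returns the time, the measured TCP pose, the force, the opening and the grip force at its end. only (a regular expression) keeps the lines of the reply that match it, lines (a string "A,B") keeps lines A to B, and quiet returns only ok. Shift and turn numbers lie between -1 and 1, and a call with a number outside is refused. Input that does not fit is refused with a message, and nothing moves.
- ctrl.read_state(): the state, without advancing time (a new reading comes with each control period).
- ctrl.get_image(name): name is "side" or "top" or "wrist"; returns the picture (400x640x3 uint8, blue, green, red); there is no depth.
- ctrl.calibration(name): a dict with "fx", "fy", "cx", "cy" (pixels), "rvec" (rotation vector, rad) and "tvec" (3), from world to camera coordinates, as OpenCV has them; the wrist camera has in their place "hand_eye" (4x4, takes a point from camera to tool coordinates, whose origin is the TCP and whose axes are the flange's). Camera axes: x right, y down, z forward; pixel columns grow to the right and rows downward; lengths in mm; the calibration is good to about 2 mm. The wrist camera is an equidistant fisheye: a pixel r from the principal point sees the ray r / f radians off the axis. A picture is of the moment at which its call begins: read the wrist's pose just before it. calibration takes no time and is no camera call.
- ctrl.finish_job(): hands the job in; it is judged then, once.
The state is a dict: "clock": time; "qpos": joint angles; "qd": joint speeds; "tau": joint torques, N m; "eef_pos": TCP position; "tool_rot": TCP orientation; "force": force on the tool from outside, world axes, zero at the start; "torque": the same for the moment, N m; "width": finger opening in mm; "gripper_force": force on a finger pad.
Only numpy, scipy, OpenCV 4.12 (cv2) and the standard library are available. Lean on these libraries where they do the work, as an engineer would, in place of code of your own. Each camera call takes 0.05 s, during which the arm holds its last target. There are 200 camera calls.

## Working session

There is one attempt and no reset: what is moved stays moved. The work goes in short steps, Python scripts to look and compute and a tool call to move; the robot and the scene stay as the last step left them, time stands still between calls to the robot, and variables do not carry over. Pictures are saved under pics/ and viewed, at most 10 in all, crops included, and the job is handed in when it is done.

```bash
ls; mkdir -p pics
```

Run:
```python
from cell import ctrl
import cv2
for n in("top","side"):
    cv2.imwrite(f"pics/{n}0.png",ctrl.get_image(n)); print(n,ctrl.calibration(n))
s=ctrl.read_state();print(s['clock'],s['eef_pos'],s['tool_rot'],s['width'],ctrl.grip_point_offset)
```

```text
cell.py
pics
top {'fx': 450.8593811912733, 'fy': 450.8593811912733, 'cx': 313.3435840023986, 'cy': 194.75986411161117, 'rvec': array([ 2.13280435, -2.13218986,  0.23183712]), 'tvec': array([-130.0021305 ,  524.69038501,  813.20676018])}
side {'fx': 469.836645173213, 'fy': 469.836645173213, 'cx': 326.38555595729525, 'cy': 194.20312806335787, 'rvec': array([ 0.39835355, -2.60531312,  1.4397022 ]), 'tvec': array([482.9560224 , 249.71281838, 672.36459253])}
0.1 [ 287.65876414 -582.21546671  206.21103882] [-3.13990795e+00 -6.27671876e-06  4.58828885e-01] 85.33684566497283 18.700000000000003
```

View pics/top0.png

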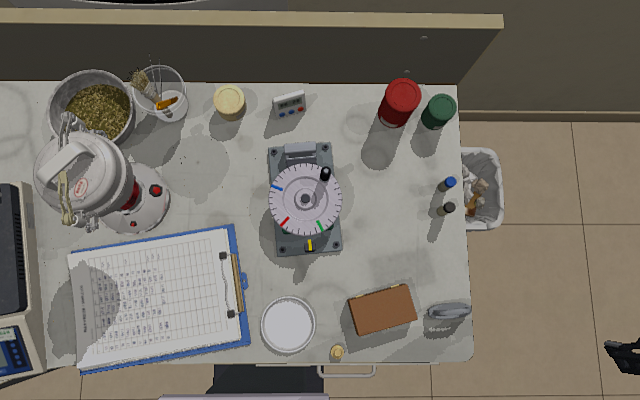

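View pics/side0.png

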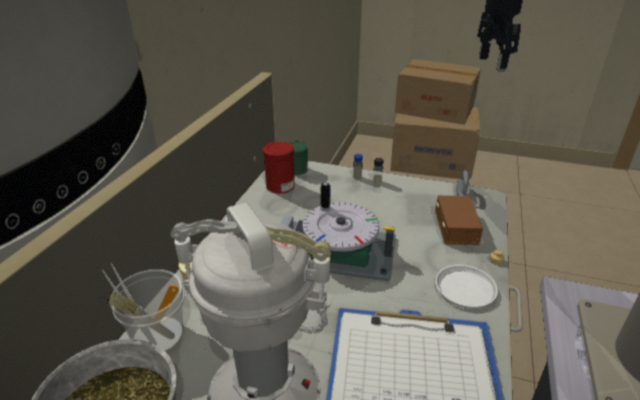

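The top view shows the wheel at about (305,199), the grip at (325,173), red at (283,223), blue at (277,187), green at (320,227) and the yellow pointer at (310,245). The red line is clockwise of the pointer. The side view shows the same wheel with nothing blocking it.

Create vis.py:
```python
from cell import ctrl
import cv2, numpy as np
def ray(n,uv,z):
    c=ctrl.calibration(n); R,_=cv2.Rodrigues(np.array(c['rvec'])); t=np.array(c['tvec']).ravel()
    d=R.T@np.array([(uv[0]-c['cx'])/c['fx'],(uv[1]-c['cy'])/c['fy'],1]); o=-R.T@t
    return (o+d*(z-o[2])/d[2])[:2]
HUE={'red':((0,8),(172,180)),'yellow':((22,33),),'green':((50,88),),'blue':((100,125),)}
BOX={'top':(255,140,360,265),'side':(285,195,400,262)}
def blobs(n,im=None,smin=120):
    im=ctrl.get_image(n) if im is None else im
    x0,y0,x1,y1=BOX[n]; h=cv2.cvtColor(im[y0:y1,x0:x1],cv2.COLOR_BGR2HSV); out={}
    for k,rs in HUE.items():
        m=sum(cv2.inRange(h,(a,smin,90),(b,255,255)) for a,b in rs)
        N,_,st,ce=cv2.connectedComponentsWithStats(m)
        out[k]=[(int(st[i,4]),*(ce[i]+[x0,y0]).round(1)) for i in range(1,N) if st[i,4]>7]
    return out
def ang(v): return np.degrees(np.arctan2(v[1],v[0]))
```

Run:
```python
from vis import *
im=cv2.imread('pics/top0.png')
for n in('top','side'): print(n,blobs(n,cv2.imread(f'pics/{n}0.png')))
print('hub z~70',ray('top',(305,199),72),'grip top',ray('top',(325.5,172),120))
```

```bash
python3 -c "
import cv2
a=cv2.resize(cv2.imread('pics/top0.png')[135:265,255:360],None,fx=4,fy=4,interpolation=0);cv2.imwrite('pics/c0.png',a)"
```

```text
top {'red': [(33, np.float64(284.1), np.float64(221.4))], 'yellow': [(43, np.float64(309.5), np.float64(244.6))], 'green': [(27, np.float64(319.7), np.float64(225.6))], 'blue': [(34, np.float64(276.5), np.float64(187.2))]}
side {'red': [(20, np.float64(358.2), np.float64(239.2))], 'yellow': [(32, np.float64(388.9), np.float64(228.2))], 'green': [], 'blue': [(16, np.float64(320.3), np.float64(237.5))]}
hub z~70 [ 512.73414994 -113.71139227] grip top [ 552.9759948  -149.86809996]
```

View pics/c0.png

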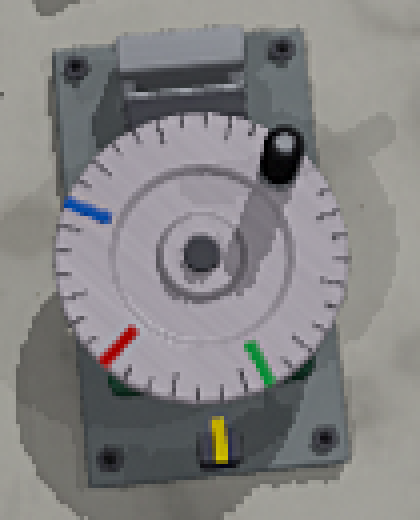

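The crop confirms it: hub at (305,198.7), grip top at (326.5,170), red line clockwise of the pointer, and green on its other side.

Add to vis.py:
```python
def pose(n='top',im=None,C=None):
    b=blobs(n,im); p={k:ray(n,max(v)[1:],69 if k=='yellow' else 67) for k,v in b.items() if v}
    off={'red':0,'blue':-70,'green':70}
    ks=[k for k in off if k in p]; res={}
    if C is None:
        # similarity fit p = C + w*exp(i off)
        A=np.array([[1,np.exp(1j*np.radians(off[k]))] for k in ks]); y=np.array([complex(*p[k]) for k in ks])
        s,_,_,_=np.linalg.lstsq(A,y,rcond=None); C=np.array([s[0].real,s[0].imag]); res['fit_r']=abs(s[1]);res['resid']=abs(A@s-y)
    py=ang(p['yellow']-C); w=lambda a:(a+180)%360-180
    res.update(C=C,yawptr=py,rp=np.linalg.norm(p['yellow']-C),per={k:(round(w(ang(p[k]-C)-off[k]-py),1),round(np.linalg.norm(p[k]-C),1)) for k in ks})
    return res
```

Run:
```python
from vis import *
im=cv2.imread('pics/top0.png')
print(pose('top',im)); C=ray('top',(305.2,199.0),66)
r=pose('top',im,C);print(r); a=np.radians(r['yawptr']+r['per']['red'][0]+180)
print('grip pred',C+55*np.array([np.cos(a),np.sin(a)]),'grip seen',ray('top',(326.5,170),120))
s=cv2.imread('pics/side0.png');print(pose('side',s,C)); print('side grip top',ray('side',(325.5,184),120))
s=ctrl.read_state();print(s['clock'],s['eef_pos'],s['tool_rot'])
```

```text
{'fit_r': np.float64(58.07164759570421), 'resid': array([0.12583387, 0.07680739, 0.07680739]), 'C': array([ 514.52329014, -113.76366414]), 'yawptr': np.float64(-174.47861948707705), 'rp': np.float64(86.95564093717462), 'per': {'red': (np.float64(-47.4), np.float64(58.2)), 'blue': (np.float64(-47.4), np.float64(58.0)), 'green': (np.float64(-47.3), np.float64(58.0))}}
{'C': array([ 513.83748958, -114.13052635]), 'yawptr': np.float64(-174.67738813859464), 'rp': np.float64(86.23824272929441), 'per': {'red': (np.float64(-47.9), np.float64(57.9)), 'blue': (np.float64(-47.7), np.float64(58.6)), 'green': (np.float64(-47.1), np.float64(57.2))}}
grip pred [ 554.33751837 -151.34272418] grip seen [ 556.6566247  -151.68225536]
{'C': array([ 513.83748958, -114.13052635]), 'yawptr': np.float64(-175.77372586735987), 'rp': np.float64(87.56651917743015), 'per': {'red': (np.float64(-46.7), np.float64(57.3)), 'blue': (np.float64(-46.1), np.float64(58.3))}}
side grip top [ 554.72817145 -151.02486607]
0.1 [ 287.65876414 -582.21546671  206.21103882] [-3.13990795e+00 -6.27671876e-06  4.58828885e-01]
```

Top and side views agree. The axis is at (514.5,-113.8), the pointer at 185.5° and the red line at −47.4°. The grip is at (555,-151), with radii and residuals as expected. Next I'll move above the grip.

The rows are not in the units I measure in: shifts go in shares of 0.5 m and turns go in shares of 2 rad. I convert before sending: 36 mm / 500 = 0.072, -22 mm / 500 = -0.044.

Request:
{"api": "tcp_steps", "payload": {"deltas": [{"sx": 0.072, "sy": -0.044, "jaw": 85}, {"sx": 0.072, "sy": -0.044, "jaw": 85}, {"sx": 0.072, "sy": -0.044, "jaw": 85}, {"sx": 0.072, "sy": -0.044, "jaw": 85}, {"sx": 0.072, "sy": -0.044, "jaw": 85}, {"sx": 0.072, "sy": -0.044, "jaw": 85}, {"sx": 0.072, "sy": -0.044, "jaw": 85}, {"sx": 0.072, "sy": -0.044, "jaw": 85}, {"sx": 0.072, "sy": -0.044, "jaw": 85}, {"sx": 0.072, "sy": -0.044, "jaw": 85}, {"sx": 0.072, "sy": -0.044, "jaw": 85}, {"jaw": 85}]}}

```text
clock: 1.3
eef_pos: [539.5, -182.4, 206.6]
tool_rot: [-3.138, -0.004, 0.47]
force: [-0.3, -0.0, -0.3]
width: 85.1
gripper_force: 0.0
```

Create go.py:
```python
import sys,numpy as np
from cell import ctrl
from scipy.spatial.transform import Rotation as R
s=ctrl.read_state(); T=R.from_euler('xyz',s['tool_rot'])
print(round(s['clock'],2),s['eef_pos'].round(1) if hasattr(s['eef_pos'],'round') else s['eef_pos'],np.round(s['tool_rot'],3),np.round(s['force'],1),'tool delta',T.inv().apply(np.array(eval(sys.argv[1]))-s['eef_pos']).round(1))
```

```bash
python3 go.py '[555,-151,206]'
```

```text
1.3 [ 539.5 -182.4  206.6] [-3.138 -0.004  0.47 ] [-0.3 -0.  -0.3] tool delta [ 28.1 -21.    0.8]
```

Scaled: 20 mm / 500 = 0.04, 14 mm / 500 = 0.028.

Request:
{"api": "tcp_steps", "payload": {"deltas": [{"sx": 0.028, "sy": -0.021, "jaw": 85}, {"sx": 0.028, "sy": -0.021, "jaw": 85}, {"sz": 0.04, "jaw": 85}, {"sz": 0.04, "jaw": 85}, {"sz": 0.04, "jaw": 85}, {"sz": 0.04, "jaw": 85}, {"jaw": 85}, {"jaw": 85}]}}

```text
clock: 2.1
eef_pos: [551.3, -159.5, 127.0]
tool_rot: [-3.141, 0.001, 0.458]
force: [-0.2, -0.1, -0.1]
width: 85.0
gripper_force: 0.0
```

```bash
python3 go.py '[555,-151,81]'; python3 -c "
from vis import *
cv2.imwrite('pics/w1.png',ctrl.get_image('wrist'))"
```

```text
2.1 [ 551.3 -159.5  127. ] [-3.141e+00  1.000e-03  4.580e-01] [-0.2 -0.1 -0.1] tool delta [ 7.1 -6.  46. ]
```

View pics/w1.png

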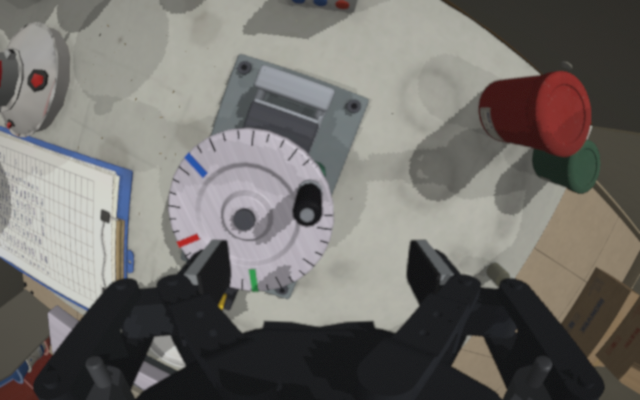

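The wrist view shows the grip top at about (307,215), between the fingers and still ahead of the pads. I'll project that pixel as a check.

Add to vis.py:
```python
from scipy.spatial.transform import Rotation as Rn
def wray(uv,z,s=None):
    s=s or ctrl.read_state(); c=ctrl.calibration('wrist'); H=np.array(c['hand_eye'])
    d=np.array([(uv[0]-c['cx'])/c['fx'],(uv[1]-c['cy'])/c['fy']]); th=np.hypot(*d)
    v=np.r_[d/th*np.sin(th),np.cos(th)]; T=Rn.from_euler('xyz',s['tool_rot'])
    o=T.apply(H[:3,3])+s['eef_pos']; v=T.apply(H[:3,:3]@v)
    return (o+v*(z-o[2])/v[2])[:2]
```

```bash
python3 -c "
from vis import *
print(wray((307,215),120),wray((244,219),70))"
```

```text
[ 554.88221155 -150.49310325] [ 513.80897183 -113.42599591]
```

Scaled: 12 mm / 500 = 0.024, 4 mm / 500 = 0.008.

Request:
{"api": "tcp_steps", "payload": {"deltas": [{"sx": 0.008, "sy": -0.006, "jaw": 85}, {"sx": 0.008, "sy": -0.006, "jaw": 85}, {"sz": 0.024, "jaw": 85}, {"sz": 0.024, "jaw": 85}, {"sz": 0.024, "jaw": 85}, {"sz": 0.024, "jaw": 85}, {"jaw": 85}]}}

```text
clock: 2.85
eef_pos: [554.3, -150.0, 76.6]
tool_rot: [-3.139, 0.003, 0.459]
force: [-0.2, 0.1, 0.1]
width: 85.2
gripper_force: 0.0
```

```bash
python3 go.py '[555,-151,81]'
```

```text
2.85 [ 554.3 -150.    76.6] [-3.139e+00  3.000e-03  4.590e-01] [-0.2  0.1  0.1] tool delta [ 0.2  1.2 -4.4]
```

Scaled: -4 mm / 500 = -0.008, 1 mm / 500 = 0.002.

Request:
{"api": "tcp_steps", "payload": {"deltas": [{"sy": 0.002, "sz": -0.008, "jaw": 50}, {"jaw": 10}, {"jaw": 10}, {"jaw": 10}, {"jaw": 10}, {"jaw": 10}, {"jaw": 10}, {"jaw": 10}]}}

```text
clock: 3.65
eef_pos: [556.5, -150.9, 83.2]
tool_rot: [-3.141, -0.0, 0.459]
force: [-0.8, 1.3, 4.2]
width: 15.6
gripper_force: 58.6
```

Run:
```python
from vis import *
C=np.array([514.5,-113.8]); 
s=ctrl.read_state();d=s['eef_pos'][:2]-C;print(s['clock'],s['eef_pos'],np.hypot(*d),ang(d),s['force']);print(pose('top',C=C)['per'] )
# world steps along arc in tool axes, 9deg steps from -42 to 52
T=Rn.from_euler('xyz',s['tool_rot'])
A=np.radians(np.linspace(ang(d),52,13)); P=np.c_[C[0]+55*np.cos(A),C[1]+55*np.sin(A),0*A]
print(T.inv().apply(np.diff(P,axis=0)).round(1).tolist())
```

```text
3.65 [ 556.45402655 -150.89155201   83.21119098] 55.99931762785506 -41.47989607154222 [-0.83377455  1.34467857  4.15009529]Traceback (most recent call last):
  File "<stdin>", line 3, in <module>
  File "vis.py", line 26, in pose
    py=ang(p['yellow']-C); w=lambda a:(a+180)%360-180
           ~^^^^^^^^^^
KeyError: 'yellow'
```

Run:
```python
from vis import *
s=ctrl.read_state(); im=ctrl.get_image('wrist'); cv2.imwrite('pics/w2.png',im)
C=np.array([514.5,-113.8]);d=s['eef_pos'][:2]-C
T=Rn.from_euler('xyz',s['tool_rot'])
A=np.radians(np.linspace(ang(d),52,13)); P=np.c_[C[0]+55*np.cos(A),C[1]+55*np.sin(A),0*A]
print(T.inv().apply(np.diff(P,axis=0)).round(1).tolist())
```

```text
[[6.7, -3.3, 0.0], [6.2, -4.2, 0.0], [5.6, -5.0, 0.0], [4.9, -5.7, 0.0], [4.0, -6.3, 0.0], [3.2, -6.8, 0.0], [2.2, -7.1, 0.0], [1.2, -7.4, 0.0], [0.2, -7.5, 0.0], [-0.8, -7.4, 0.0], [-1.8, -7.3, 0.0], [-2.8, -6.9, 0.0]]
```

View pics/w2.png

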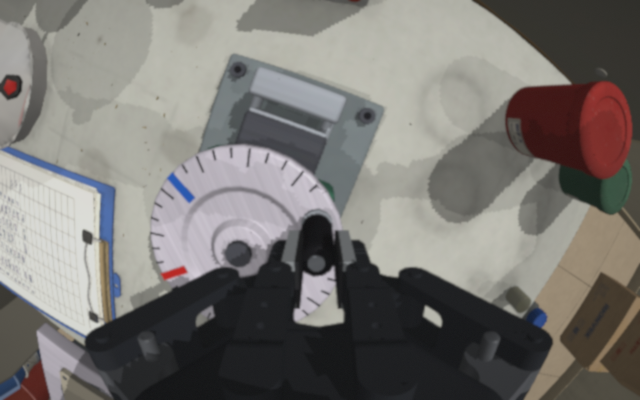

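The grip at (316,262) sits squarely between the pads. I'll turn anticlockwise along the arc.

Scaled: -6.8 mm / 500 = -0.0136, 6.7 mm / 500 = 0.0134.

Request:
{"api": "tcp_steps", "payload": {"deltas": [{"sx": 0.0134, "sy": -0.0066, "jaw": 10}, {"sx": 0.0124, "sy": -0.0084, "jaw": 10}, {"sx": 0.0112, "sy": -0.01, "jaw": 10}, {"sx": 0.0098, "sy": -0.0114, "jaw": 10}, {"sx": 0.008, "sy": -0.0126, "jaw": 10}, {"sx": 0.0064, "sy": -0.0136, "jaw": 10}, {"jaw": 10}]}}

```text
clock: 4.45
eef_pos: [571.0, -108.3, 83.3]
tool_rot: [3.141, -0.002, 0.46]
force: [-0.3, -0.9, 5.6]
width: 15.6
gripper_force: 58.8
```

Run:
```python
from vis import *
s=ctrl.read_state();C=np.array([514.5,-113.8]);d=s['eef_pos'][:2]-C
print(np.hypot(*d),ang(d),s['force'])
T=Rn.from_euler('xyz',s['tool_rot'])
A=np.radians(np.linspace(ang(d),53.5,7)); P=np.c_[C[0]+55*np.cos(A),C[1]+55*np.sin(A),0*A]
D=np.diff(P,axis=0);D[0,:2]+=P[0,:2]-s['eef_pos'][:2];print(T.inv().apply(D).round(1).tolist())
```

```text
56.8061339282036 5.534493973716711 [-0.26979186 -0.92606516  5.63919827]
[[0.5, -8.0, -0.0], [1.2, -7.6, -0.0], [0.1, -7.7, -0.0], [-1.0, -7.6, -0.0], [-2.0, -7.4, -0.0], [-3.0, -7.1, -0.0]]
```

Scaled: -8 mm / 500 = -0.016, -7.7 mm / 500 = -0.0154.

Request:
{"api": "tcp_steps", "payload": {"deltas": [{"sx": 0.003, "sy": -0.016, "jaw": 10}, {"sx": 0.0024, "sy": -0.0152, "jaw": 10}, {"sx": 0.0002, "sy": -0.0154, "jaw": 10}, {"sx": -0.002, "sy": -0.0152, "jaw": 10}, {"sx": -0.004, "sy": -0.0148, "jaw": 10}, {"sx": -0.005, "sy": -0.012, "jaw": 10}, {"jaw": 10}]}}

```text
clock: 5.15
eef_pos: [548.9, -68.8, 83.6]
tool_rot: [-3.141, -0.003, 0.461]
force: [1.8, 1.2, 5.9]
width: 15.5
gripper_force: 58.9
```

Create chk.py:
```python
from vis import *
import sys
s=ctrl.read_state();C=np.array([514.5,-113.8]);d=s['eef_pos'][:2]-C
print('grip',np.hypot(*d).round(1),ang(d).round(1),np.round(s['force'],1))
for n in('top','side'):
    for k,v in blobs(n).items():
        for b in v: 
            q=ray(n,b[1:],69 if k=='yellow' else 67)-C; print(n,k,b[0],b[1],b[2],'rel ptr',((ang(q)+174.5+180)%360-180).round(1),np.hypot(*q).round(1))
if len(sys.argv)>1:
    T=Rn.from_euler('xyz',s['tool_rot']); n=int(sys.argv[2])
    A=np.radians(np.linspace(ang(d),float(sys.argv[1]),n+1)); r=np.hypot(*d); P=np.c_[C[0]+r*np.cos(A),C[1]+r*np.sin(A),0*A]
    print(T.inv().apply(np.diff(P,axis=0)).round(1).tolist())
```

```bash
python3 chk.py 9 7
```

```text
grip 56.7 52.7 [1.8 1.2 5.9]
top red 33 329.8 217.0 rel ptr 47.5 58.0
top yellow 44 309.4 244.7 rel ptr -0.1 87.1
top green 26 330.4 182.2 rel ptr 117.9 57.6
top blue 34 295.6 227.6 rel ptr -23.1 57.6
side red 10 364.6 212.2 rel ptr 47.5 57.3
side yellow 33 388.9 228.3 rel ptr -1.3 88.3
side green 8 331.5 205.5 rel ptr 117.3 57.8
side blue 13 368.8 233.7 rel ptr -22.5 59.5
[[2.4, 5.7, 0.0], [1.8, 5.9, 0.0], [1.1, 6.1, 0.0], [0.5, 6.1, -0.0], [-0.2, 6.2, -0.0], [-0.9, 6.1, -0.0], [-1.5, 6.0, -0.0]]
```

Red is 47.5° past the pointer. I'll turn back clockwise, stopping a little short.

Scaled: 6.2 mm / 500 = 0.0124, 6.1 mm / 500 = 0.0122.

Request:
{"api": "tcp_steps", "payload": {"deltas": [{"sx": 0.0048, "sy": 0.0114, "jaw": 10}, {"sx": 0.0036, "sy": 0.0118, "jaw": 10}, {"sx": 0.0022, "sy": 0.0122, "jaw": 10}, {"sx": 0.001, "sy": 0.0122, "jaw": 10}, {"sx": -0.0004, "sy": 0.0124, "jaw": 10}, {"sx": -0.0018, "sy": 0.0122, "jaw": 10}, {"sx": -0.002, "sy": 0.008, "jaw": 10}, {"jaw": 10}, {"jaw": 10}]}}

```text
clock: 6.15
eef_pos: [570.0, -102.5, 83.4]
tool_rot: [-3.14, -0.003, 0.46]
force: [2.4, 1.0, 7.0]
width: 15.7
gripper_force: 59.0
```

```bash
python3 chk.py 5.3 2
```

```text
grip 56.6 11.5 [2.4 1.  7. ]
top red 21 311.6 231.0 rel ptr 5.8 62.4
top yellow 44 309.4 244.7 rel ptr -0.1 87.1
top green 25 335.1 203.2 rel ptr 75.7 57.2
side red 15 372.4 224.4 rel ptr 6.3 58.2
side yellow 32 388.9 228.2 rel ptr -1.1 88.3
side green 8 353.0 206.5 rel ptr 75.8 58.5
side blue 17 349.4 241.8 rel ptr -64.4 58.5
[[-0.9, 2.9, -0.0], [-1.0, 2.9, -0.0]]
```

Scaled: 2 mm / 500 = 0.004, 1.8 mm / 500 = 0.0036.

Request:
{"api": "tcp_steps", "payload": {"deltas": [{"sx": -0.0012, "sy": 0.004, "jaw": 10}, {"sx": -0.0012, "sy": 0.0036, "jaw": 10}, {"sx": -0.001, "sy": 0.0024, "jaw": 10}, {"jaw": 10}, {"jaw": 10}]}}

```text
clock: 6.75
eef_pos: [570.6, -106.9, 83.4]
tool_rot: [-3.139, -0.003, 0.461]
force: [1.7, 2.6, 6.2]
width: 15.5
gripper_force: 59.0
```

```bash
python3 chk.py 5 1
```

```text
grip 56.5 7.0 [1.7 2.6 6.2]
top green 27 334.6 205.6 rel ptr 71.0 57.1
side red 14 372.4 226.1 rel ptr 1.1 58.5
side yellow 32 388.9 228.2 rel ptr -1.1 88.3
side green 8 355.0 207.5 rel ptr 71.0 57.2
side blue 17 347.0 242.0 rel ptr -68.5 58.2
[[-0.7, 1.8, -0.0]]
```

Scaled: 1.1 mm / 500 = 0.0022, -0.4 mm / 500 = -0.0008.

Request:
{"api": "tcp_steps", "payload": {"deltas": [{"sx": -0.0008, "sy": 0.0022, "jaw": 10}, {"jaw": 10}, {"jaw": 10}]}}

```text
clock: 7.15
eef_pos: [570.8, -108.0, 83.4]
tool_rot: [-3.139, -0.003, 0.461]
force: [1.7, 3.4, 6.4]
width: 15.3
gripper_force: 59.1
```

```bash
python3 chk.py 5 1
```

```text
grip 56.6 5.9 [1.7 3.4 6.4]
top green 27 334.4 206.1 rel ptr 70.0 57.0
side red 12 372.2 226.3 rel ptr 0.5 58.2
side yellow 32 388.9 228.2 rel ptr -1.1 88.3
side blue 17 346.4 241.9 rel ptr -69.4 57.8
[[-0.3, 0.8, -0.0]]
```

Red is within about 0.5° of the pointer. I'll let go, rise clear and check.

Scaled: -30 mm / 500 = -0.06, -25 mm / 500 = -0.05.

Request:
{"api": "tcp_steps", "payload": {"deltas": [{"jaw": 40}, {"jaw": 60}, {"jaw": 60}, {"jaw": 60}, {"jaw": 60}, {"sz": -0.02, "jaw": 60}, {"sz": -0.05, "jaw": 60}, {"sz": -0.06, "jaw": 60}, {"sz": -0.06, "jaw": 60}, {"sz": -0.06, "jaw": 60}, {"sz": -0.04, "jaw": 60}, {"jaw": 60}]}}

```text
clock: 8.45
eef_pos: [572.1, -112.3, 231.9]
tool_rot: [3.137, -0.006, 0.459]
force: [0.7, -0.4, 0.1]
width: 60.0
gripper_force: 0.0
```

Request:
{"api": "tcp_steps", "payload": {"deltas": [{"sy": 0.05, "jaw": 60}, {"sy": 0.07, "jaw": 60}, {"sy": 0.07, "jaw": 60}, {"sy": 0.07, "jaw": 60}, {"sy": 0.07, "jaw": 60}, {"sy": 0.04, "jaw": 60}, {"jaw": 60}]}}

```text
clock: 9.15
eef_pos: [651.1, -281.6, 226.2]
tool_rot: [3.141, 0.002, 0.454]
force: [-0.6, -0.4, 0.1]
width: 60.2
gripper_force: 0.0
```

```bash
python3 chk.py; python3 -c "
from vis import *
im=ctrl.get_image('top');print(pose('top',im))
cv2.imwrite('pics/c3.png',cv2.resize(im[135:265,255:360],None,fx=4,fy=4,interpolation=0))"
```

```text
grip 216.4 -50.9 [-0.6 -0.4  0.1]
side red 14 372.2 226.1 rel ptr 1.1 58.1
side yellow 32 388.9 228.2 rel ptr -1.1 88.3
side blue 18 346.5 242.0 rel ptr -69.3 58.1Traceback (most recent call last):
  File "<string>", line 3, in <module>
    im=ctrl.get_image('top');print(pose('top',im))
                                   ~~~~^^^^^^^^^^
  File "vis.py", line 25, in pose
    s,_,_,_=np.linalg.lstsq(A,y,rcond=None); C=np.array([s[0].real,s[0].imag]); res['fit_r']=abs(s[1]);res['resid']=abs(A@s-y)
            ~~~~~~~~~~~~~~~^^^^^^^^^^^^^^^^
    _assert_2d(a, b)
    ~~~~~~~~~~^^^^^^
    raise LinAlgError('%d-dimensional array given. Array must be '
            'two-dimensional' % a.ndim)
numpy.linalg.LinAlgError: 1-dimensional array given. Array must be two-dimensional
```

The arm still blocks the top view, so I'll back off farther toward the start (−x and −y).

Scaled: -36 mm / 500 = -0.072, -30 mm / 500 = -0.06.

Request:
{"api": "tcp_steps", "payload": {"deltas": [{"sx": -0.04, "sy": 0.04, "jaw": 60}, {"sx": -0.06, "sy": 0.05, "jaw": 60}, {"sx": -0.072, "sy": 0.05, "jaw": 60}, {"sx": -0.072, "sy": 0.05, "jaw": 60}, {"sx": -0.072, "sy": 0.05, "jaw": 60}, {"sx": -0.072, "sy": 0.05, "jaw": 60}, {"sx": -0.072, "sy": 0.04, "jaw": 60}, {"sx": -0.072, "jaw": 60}, {"sx": -0.04, "jaw": 60}, {"jaw": 60}]}}

```text
clock: 10.3
eef_pos: [465.2, -553.4, 228.6]
tool_rot: [-3.141, 0.002, 0.455]
force: [0.1, -0.4, -0.1]
width: 60.1
gripper_force: 0.0
```

```bash
python3 chk.py; python3 -c "
from vis import *
im=ctrl.get_image('top')
cv2.imwrite('pics/c3.png',cv2.resize(im[135:265,255:360],None,fx=4,fy=4,interpolation=0));print(pose('top',im))"
```

```text
grip 442.3 -96.4 [ 0.1 -0.4 -0.1]
top red 36 308.0 228.9 rel ptr 0.1 57.6
top yellow 43 309.5 244.6 rel ptr -0.0 86.9
top green 27 334.6 205.9 rel ptr 70.5 57.3
top blue 30 277.2 211.6 rel ptr -69.9 57.6
side red 13 372.5 226.2 rel ptr 0.9 58.7
side yellow 32 388.9 228.2 rel ptr -1.1 88.3
side blue 18 346.5 242.0 rel ptr -69.3 58.1
{'fit_r': np.float64(57.620980863743), 'resid': array([0.06728352, 0.04106901, 0.04106901]), 'C': array([ 514.58402231, -113.46881214]), 'yawptr': np.float64(-174.42168514392543), 'rp': np.float64(87.20946150517946), 'per': {'red': (np.float64(0.3), np.float64(57.7)), 'blue': (np.float64(0.3), np.float64(57.6)), 'green': (np.float64(0.4), np.float64(57.6))}}
```

View pics/c3.png

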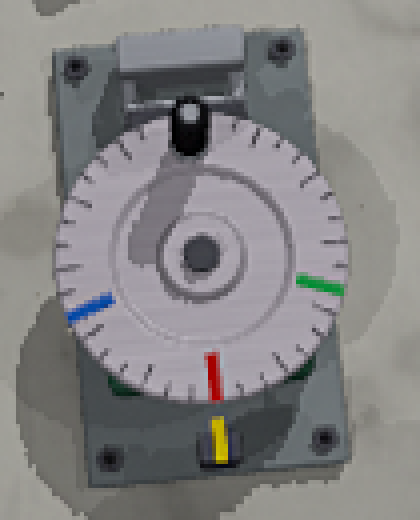

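The picture shows the red line right at the yellow pointer, about 0.3° off. The last turn was clockwise by 47°, more than the play, and the wheel moved less than 0.5° on release.

```bash
python3 -c "
from cell import ctrl
print(ctrl.finish_job())"
```

```text
the job is handed in; nothing more can be done
None
```

I turned the wheel anticlockwise until the red line was 47.5° past the pointer, brought it back clockwise to within about 0.3° of it, let go, and handed the job in at about 10.5 s; the play should be taken up, since the turn back exceeded it, but I couldn't measure it directly.

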